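# Pop the battery cover off the two-post case

## Task

Two battery cases on the bench are shut with covers held by sprung catches. Take the flat pry bar, slide its blade along the ledge in under the front edge of the cover on the case that has the two terminal posts, and bear down on the handle so that the bar tips and levers the cover up until it springs out of its catches. Leave that cover lying loose on its case, lay the pry bar back flat on the bench, and leave the other case (the one with the single dial) shut.

Things in the scene. Friction and masses are not known exactly. Their poses are not given: they have to be found in the camera images.
- pry_grip (a point): Flat pry bar lying flat on the bench, 190 mm, 90 g: black handle 100 long, 18 wide, 20 high; flat steel blade 90 long, 16 wide, 4 thick straight out of one end. Point: centre of the handle (10 mm above the bench when lying), level with the blade's mid-thickness. x along the bar to the blade's tip 140 mm away (blade begins at 50 mm), z up.
- case_sill (a point): Case to open: fixed grey box 150 deep, 100 wide, two black terminal posts on its rear deck (tops 114 mm high). At the front a flat ledge 70 mm above the bench. Point: middle of the ledge's front top edge (the fulcrum); x level into the case, y left, z up. The ledge runs on in under the cover: the mouth starts at x = 25 mm, is 9 mm high, 71 mm wide (y), 90 deep, between side walls 92 mm high.
- cover_lip (a point): Its cover: dark grey plate 90 (x) by 87 by 3 mm, loose but for a sprung ball each side, 30 mm behind its front edge. Point: middle of the front edge, underside; x to the rear, z up; shut it is 79 mm above the bench. Some 10 N and 8 mm of lift at the balls pop it; they then hold the edge about 17 mm up. Blade tip 50 mm in from the ledge's edge, bar tilted 20-23 deg handle down, does it.
- cover2_lip (a point): The same point of the identical cover on the other, identical case, which has one round dial in place of the two posts. It must stay shut.
Mind the look-alikes: they are no part of the job. Leave any orange or red look-alike of the part that bears cover_lip alone.

How it is judged:
By the outcome, as a careful person would: the job done as asked, in the order asked, and still so for the second after the job is handed in, with the robot touching nothing.
It also fails if it takes over 48 s, if anything falls off the work surface, if the arm or the gripper's body presses on something with over 40 N, if the wrist force passes 120 N, or if a joint passes its speed limit or range.

## Robot

A 6-joint arm with a two-finger parallel gripper is mounted at the origin on the work surface. World frame = base frame: x ahead of the robot, y to its left, z up, the work surface at z = 0. Lengths are in mm, angles in rad, forces in N, time in s.
With the tool pointing down it reaches from about 350 to 875 mm from the base axis. Payload 15.5 kg.
Tool frame: the origin (TCP) lies on the front face of the gripper's body, between the roots of the fingers; the fingertips stand 73 mm ahead of it and the grasp point (between the pads) lies 54 mm ahead of it (arm.nose_length is the distance from the TCP to the fingertips, in mm); z points along the fingers, y is the direction in which the jaws open and shut (so a half turn about z gives the same grasp; the last joint's range is limited). The gripper opens to 85 mm and grips with 20 to 120 N. Pads are 22 mm wide; open, the fingers measure 114 mm over their backs; the gripper's body (76 mm by 85 mm) begins 54 mm behind the grasp point. The pads swing forward as they close: fully open they stand 13 mm farther back than shut.
Start: joints at [-1.442, 0.494, 1.345, -0, 1.302, -0.096], TCP at [139.321, -609.276, 303.877] pointing down, gripper open.
Joint ranges: [-2.91, 2.91], [-0.82, 2.16], [0.22, 2.67], [-1.22, 4.37], [0.12, 2.79], [-3.08, 3.08]. Speed limits (rad/s): [1.89, 1.89, 2.57, 3.01, 3.01, 3.01].

## Interface

Orientations are given as a unit quaternion [x, y, z, w].
In Python, from rig import readout, snapshot, workorder, outline_of, arm gives the robot as it stands. The module is installed in compiled form; this text tells all that it offers.
- The arm moves only by the tool play_rows, never from a script. Its argument "deltas" is one flat list of numbers, 7 for each row, row after row: the turn, a rotation vector about the world's x, y, z in degrees, then the shift along the world's x, y, z in m, then the opening, from 0 (shut) to 1 (fully open). A call has 1 to 8 rows; each row is the pose to reach, as a shift and turn from the pose commanded when the call began; what a row does not reach only later rows make up. A row lasts 1/10 s, in which the tool goes at most 50 mm and 8.59 degrees, less where a joint would pass 70% of its speed; a pose out of reach is approached as far as the arm can. A call with a gripper value outside its range is refused whole. The fingers move at their own pace and stop on an object; the grip force is fixed at half the most. Time passes only in rows, so rows that repeat a pose let the fingers close. It gives the time, the measured TCP pose, the force and the opening at its end, in the units of the state.
- readout.get_obs(): the state, without advancing time (a new reading comes with each control period).
- snapshot(name): name is "scene" or "top" or "wrist"; returns a dict with "color" (420x560x3 uint8, red, green, blue), "z_map" (420x560 float32, mm along the optical axis (not along the pixel's ray), 0 where there is no reading), "camera_matrix" (3x3 intrinsics, pixels), "extrinsics" (4x4, takes a point from camera to world coordinates); the wrist camera has in their place "tool_from_camera" (4x4, takes a point from camera to tool coordinates, whose origin is the TCP and whose axes are the flange's). Camera axes: x right, y up, looking along -z (the intrinsics and any distortion apply to the point x, -y, -z); pixel columns grow to the right and rows downward; lengths in mm; the calibration is good to about 2 mm. A picture is of the moment at which its call begins: read the wrist's pose just before it.
- workorder.sign_off(): hands the job in, once; it reports no verdict.
Trained networks look in a picture, given as the dict that the camera call returned (one of the last four; its "shot" number tells which), for a name from the list of things; names that differ only in an ending like _2 or _b are one class to them, and where a whole thing is asked for, a point or a joint stands for the part that bears it (a point fixed in the world has none). Each returns a list of dicts, best first, with "score" (0 to 1); they miss things now and then, are a little off and sometimes report something else, mostly with a low value. They report only what shows in the picture. A call takes as long as a camera call. They do not tell look-alikes from the thing itself.
- outline_of(picture, name): "pixels" (420x560 bool, what is visible of it) and "centre" ([column, row] in pixels, amid what is visible of it).
The state is a dict: "t": time; "q": joint angles; "dq": joint speeds; "joint_efforts": joint torques, N m; "tool_pos": TCP position; "tcp_rot": TCP orientation; "ft_force": force on the tool from outside, world axes, zero at the start; "moment": the same for the moment, N m; "finger_gap": opening from 0.0 (shut) to 1.0 (fully open).
Only numpy, scipy, OpenCV 4.12 (cv2) and the standard library are available. Lean on these libraries where they do the work, as an engineer would, in place of code of your own. Each camera call takes 0.05 s, during which the arm holds its last target.

## Working session

There is one attempt and no reset: what is moved stays moved. The work goes in short steps, Python scripts to look and compute and a tool call to move; the robot and the scene stay as the last step left them, time stands still between calls to the robot, and variables do not carry over. Pictures are saved under pics/ and viewed, and the job is handed in when it is done.

Besides the shell and the picture viewer there is one more tool, called as name(argument=value, ...) on one line, values as JSON. play_rows: Moves the arm, as the interface text tells. Its arguments: {"type":"object","properties":{"deltas":{"type":"array","items":{"type":"number"}}},"required":["deltas"]}

```bash
mkdir -p pics; ls; cat > h.py <<'E'
import numpy as np, cv2
from rig import readout, snapshot, workorder, outline_of, arm
def save(p,n): cv2.imwrite('pics/'+n, p['color'][:,:,::-1])
def pts(p,uv,ext=None):
    E=p['extrinsics'] if ext is None else ext
    K=p['camera_matrix']; uv=np.atleast_2d(uv).astype(int)
    d=p['z_map'][uv[:,1],uv[:,0]]
    x=(uv[:,0]-K[0,2])/K[0,0]*d; y=(uv[:,1]-K[1,2])/K[1,1]*d
    c=np.c_[x,-y,-d,np.ones(len(d))]
    return (c@np.array(E).T)[:,:3]
def cloud(p,ext=None):
    v,u=np.mgrid[0:420,0:560]
    return pts(p,np.c_[u.ravel(),v.ravel()],ext).reshape(420,560,3)
E
python3 - <<'E'
from h import *
o=readout.get_obs(); print({k:np.round(v,3).tolist() for k,v in o.items()})
for n in ('scene','top'):
    p=snapshot(n); save(p,n+'0.png'); np.savez(n+'0.npz',**{k:v for k,v in p.items() if k!='shot'})
    print(n,[ (k,np.shape(v)) for k,v in p.items()]); print(np.round(p['extrinsics'],3), p['camera_matrix'])
    for nm in ('pry_grip','cover_lip','case_sill'):
        try:
            for r in outline_of(p,nm):
                m=r['pixels']; c=cloud(p)[m]; print(n,nm,round(r['score'],2),np.round(r['centre']),m.sum(),np.round(np.median(c,0)))
        except Exception as e: print(nm,e)
E
```

```text
pics
{'t': 0.0, 'q': [-1.441, 0.494, 1.346, -0.0, 1.303, -0.095], 'dq': [-0.0, -0.0, -0.0, 0.001, -0.001, -0.001], 'joint_efforts': [-0.002, -88.217, -38.387, -0.0, 0.01, 0.0], 'tool_pos': [139.292, -608.994, 303.293], 'tcp_rot': [0.994, 0.112, -0.0, -0.001], 'ft_force': [-0.542, 0.397, 1.01], 'moment': [0.008, -0.032, 0.054], 'finger_gap': 1.001}
scene [('color', (420, 560, 3)), ('z_map', (420, 560)), ('camera_matrix', (3, 3)), ('extrinsics', (4, 4)), ('shot', ())]
[[ 6.000000e-01 -4.610000e-01  6.540000e-01  1.169969e+03]
 [ 8.000000e-01  3.390000e-01 -4.950000e-01 -4.215410e+02]
 [ 7.000000e-03  8.200000e-01  5.720000e-01  6.235640e+02]
 [ 0.000000e+00  0.000000e+00  0.000000e+00  1.000000e+00]] [[429.64571264   0.         281.53688148]
 [  0.         429.64571264 212.46871253]
 [  0.           0.           1.        ]]
scene pry_grip 0.56 [264. 219.] 554 [465.  64.  14.]
scene cover_lip 0.9 [269. 186.] 580 [345. 165.   4.]
scene cover_lip 0.86 [356. 213.] 687 [656. 179.  83.]
scene cover_lip 0.81 [431. 242.] 896 [764. 320.   4.]
scene cover_lip 0.67 [216. 278.] 1352 [ 643. -172. 
[... 220 characters left out ...]
)), ('shot', ())]
[[-2.600000e-02  9.960000e-01 -8.600000e-02  4.488660e+02]
 [-1.000000e+00 -2.600000e-02  1.000000e-03  4.704000e+01]
 [-1.000000e-03  8.600000e-02  9.960000e-01  1.133569e+03]
 [ 0.000000e+00  0.000000e+00  0.000000e+00  1.000000e+00]] [[491.38252258   0.         283.08646987]
 [  0.         491.38252258 207.78396128]
 [  0.           0.           1.        ]]
top pry_grip 0.68 [261. 243.] 561 [464.  93.  16.]
top cover_lip 0.87 [349. 236.] 1498 [ 477. -106.    2.]
top cover_lip 0.83 [220. 154.] 1487 [660. 177.  81.]
top cover_lip 0.81 [158. 119.] 1353 [764. 327.   2.]
top cover_lip 0.63 [234. 296.] 1510 [343. 168.   2.]
top case_sill 0.89 [224. 134.] 2107 [678. 171.  87.]
```

View pics/scene0.png

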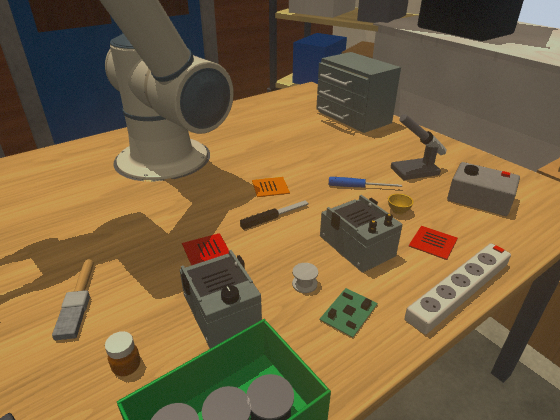

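View pics/top0.png

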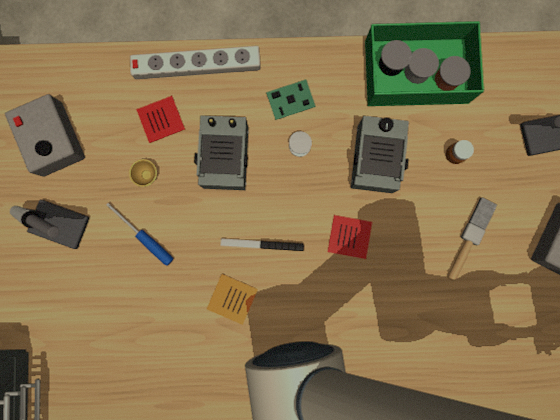

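The top view shows the two-post case at about (222,152) with its ledge facing the robot. The dial case is at (380,155). The bar lies at (262,244), with its blade pointing left (+y). Next I measure them.

```bash
cat > m.py <<'E'
from h import *
p=dict(np.load('top0.npz')); C=cloud(p)
def box(u0,u1,v0,v1,z0,z1):
    s=C[v0:v1,u0:u1].reshape(-1,3); m=(s[:,2]>z0)&(s[:,2]<z1)
    return s[m]
print('table z',np.median(C[260:280,150:200,2]))
for nm,b in (('ledge',(190,260,100,200,64,75)),('all',(190,255,105,200,60,130)),('walls',(190,260,100,200,87,96)),('cover',(190,260,100,200,78,86)),('handle',(255,310,232,256,14,30)),('bladeh',(215,265,232,256,7,14.))):
    s=box(*b); print(nm,len(s),np.round(np.median(s,0),1),np.round(s.min(0)),np.round(s.max(0)))
    (c,sz,a)=cv2.minAreaRect(s[:,:2].astype(np.float32)); print('  rect',np.round(c,1),np.round(sz,1),round(a,2))
    q=s-s.mean(0); w,v=np.linalg.eigh(q[:,:2].T@q[:,:2]); print('  axis deg',np.degrees(np.arctan2(v[1,1],v[0,1])))
for v in range(150,196,3): print(v,np.round(pts(p,[(221,v)])[0],1),p['color'][v,221])
for v in range(236,252): print(v,[int(round(C[v,u,2])) for u in range(216,308,4)])
E
python3 m.py
python3 - <<'E'
import cv2
i=cv2.imread('pics/top0.png')
a=cv2.resize(i[105:205,185:260],None,fx=5,fy=5,interpolation=cv2.INTER_CUBIC);cv2.imwrite('pics/tc.png',a)
a=cv2.resize(i[225:260,210:315],None,fx=7,fy=7,interpolation=cv2.INTER_CUBIC);cv2.imwrite('pics/tb.png',a)
E
```

```text
table z -0.7995191593039408
ledge 541 [606.2 179.3  69.3] [591. 122.  64.] [716. 234.  75.]
  rect [653.4 178.1] [125.2 111.3] 0.19
  axis deg 96.60479414972566
all 3365 [666.3 175.6  82.3] [591. 120.  60.] [747. 235. 117.]
  rect [668.6 175.9] [113.6 150.7] 85.88
  axis deg 174.85923399986646
walls 984 [711.7 171.1  90.1] [609. 120.  87.] [746. 235.  96.]
  rect [677.9 175.2] [113.6 130.4] 85.85
  axis deg 94.126252967419
cover 1549 [660.7 177.1  81.4] [609. 121.  78.] [747. 234.  86.]
  rect [677.9 174.7] [112.1 131.9] 85.83
  axis deg 127.84057637371593
handle 345 [460.   50.3  18.7] [448.   0.  14.] [471. 100.  25.]
  rect [459.9  50.3] [100.3  18.1] 85.53
  axis deg 85.06068753344942
bladeh 257 [468.5 143.8  10.9] [458. 100.   7.] [480. 189.  14.]
  rect [468.7 144.7] [89.9 15.9] 84.82
  axis deg 84.85902355165287
150 [668.9 177.1  82.6] [70 66 57]
153 [662.2 177.1  83.2] [28 26 23]
156 [656.  177.4  81.1] [72 69 63]
159 [649.3 177.5  81.9] [53 51 43]
162 [643.3 178.   78.5] [69 67 59]
165 [636.  177.6  82.7] [68 62 58]
168 [630.4 178.3  77.2] [70 66 61]
171 [623.2 178.   80.6] 
[... 1068 characters left out ...]
, 10, 11, 20, 19, 16, 19, 22, 21, 18, 15, 17, 20, 17]
245 [-3, 1, 12, 8, 15, 13, 11, 12, 12, 12, 11, 15, 19, 20, 20, 19, 16, 22, 19, 20, 16, 19, 15]
246 [1, 0, -2, -4, -4, 2, 12, 11, 10, 12, 12, 19, 20, 20, 20, 17, 18, 15, 18, 21, 20, 16, 13]
247 [-1, -1, 0, 0, -1, -1, 0, -2, 0, -2, 8, 10, 19, 19, 20, 19, 19, 20, 19, 18, 18, 21, 18]
248 [1, -3, -2, 0, -4, -1, 1, 0, -1, 3, -1, -1, 21, 18, 16, 21, 18, 16, 1134, 21, 20, 16, 14]
249 [-4, -2, -1, 1, -3, 3, -1, 1, -2, -2, 0, -4, -2, 0, -1, -3, 17, 25, 21, 14, 21, 19, -3]
250 [0, -1, -1, -3, -1, -5, -2, -3, 1, -4, -1, -2, 0, -4, 2, -2, -2, 3, -1, -1, 17, 17, 1]
251 [2, 1134, 0, 5, -2, -1, -3, 1, -2, -4, 0, 5, -2, 2, 0, 0, -1, -3, -2, -3, -3, -3, 0]
```

View pics/tc.png

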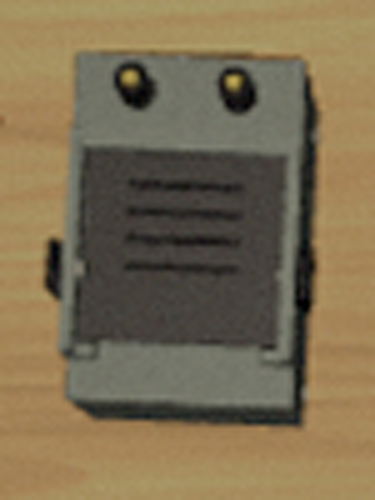

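View pics/tb.png

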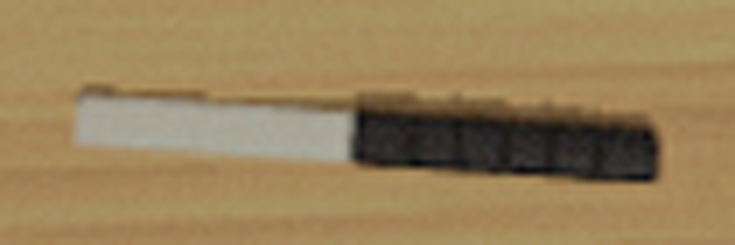

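play_rows(deltas=[0,0,4.5,0.02,0.041,0,1,0,0,9,0.04,0.082,0,1,0,0,13.5,0.06,0.123,0,1,0,0,18,0.08,0.164,0,1,0,0,22.5,0.1,0.205,0,1,0,0,27,0.12,0.246,0,1,0,0,31.5,0.14,0.287,0,1,0,0,36,0.16,0.33,0,1])

```text
t: 1.2
tool_pos: [299.8, -277.8, 304.1]
tcp_rot: [0.91, 0.415, 0.0, 0.0]
ft_force: [1.5, -0.7, 0.6]
finger_gap: 0.999
```

play_rows(deltas=[0,0,4.5,0.02,0.041,-0.01,1,0,0,9,0.04,0.082,-0.02,1,0,0,13.5,0.06,0.123,-0.03,1,0,0,18,0.08,0.164,-0.045,1,0,0,22.5,0.1,0.205,-0.06,1,0,0,27,0.12,0.246,-0.08,1,0,0,31.5,0.14,0.287,-0.1,1,0,0,36,0.16,0.33,-0.12,1])

```text
t: 2.0
tool_pos: [459.5, 51.4, 183.8]
tcp_rot: [0.737, 0.676, 0.0, 0.0]
ft_force: [1.3, -1.5, 0.7]
finger_gap: 1.002
```

```bash
cat > look.py <<'E'
import sys
from h import *
from scipy.spatial.transform import Rotation as R
o=readout.get_obs(); n=sys.argv[1]
Rm=R.from_quat(o['tcp_rot']).as_matrix()
print('t',o['t'],'pos',np.round(o['tool_pos'],1),'gap',round(o['finger_gap'],3),'F',np.round(o['ft_force'],1),'M',np.round(o['moment'],2))
print('jaw yaw',np.degrees(np.arctan2(Rm[1,1],Rm[0,1])),'toolz',np.round(Rm[:,2],3),'q',np.round(o['q'],2))
for c in sys.argv[2:]:
    p=snapshot(c); save(p,f'{c}{n}.png')
    if c=='wrist':
        T=np.eye(4);T[:3,:3]=Rm;T[:3,3]=o['tool_pos']; p['extrinsics']=T@p['tool_from_camera']
    np.savez(f'{c}{n}.npz',**{k:v for k,v in p.items() if k!='shot'})
E
python3 look.py 1 wrist
```

```text
t 2.0 pos [459.5  51.4 183.8] gap 1.002 F [ 1.3 -1.5  0.7] M [-0.04 -0.01  0.01]
jaw yaw -4.928078332668559 toolz [ 0.001 -0.    -1.   ] q [-0.02  0.45  1.88 -0.    0.82  0.07]
```

View pics/wrist1.png

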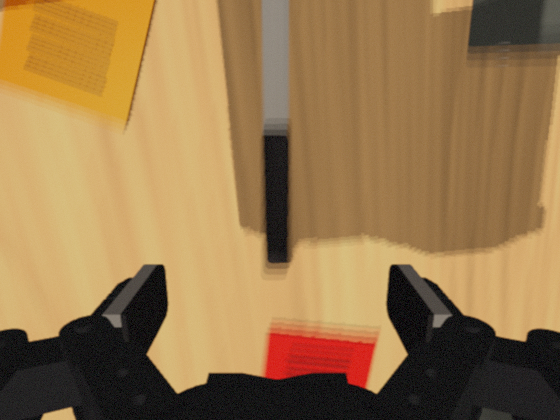

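The bar lies centred between the jaws at about column 277. I'll check the handle position from the wrist depth map.

```bash
python3 look.py 2 wrist; cat > bar.py <<'E'
import sys
from h import *
p=dict(np.load(sys.argv[1]+'.npz')); C=cloud(p); ok=p['z_map']>0
u0,u1,v0,v1=map(int,sys.argv[2:6])
s=C[v0:v1,u0:u1].reshape(-1,3); z0,z1=map(float,sys.argv[6:8])
m=(s[:,2]>z0)&(s[:,2]<z1); s=s[m]; print(len(s),np.round(np.median(s,0),1),cv2.minAreaRect(s[:,:2].astype(np.float32)))
E
python3 bar.py wrist2 240 320 0 300 14 26; python3 bar.py wrist2 240 320 0 300 6 14
```

```text
t 2.05 pos [461.2  56.1 181.6] gap 1.001 F [-1.   2.3 -3.3] M [ 0.04  0.05 -0.02]
jaw yaw -4.516644792907702 toolz [ 0.     0.001 -1.   ] q [-0.01  0.45  1.87  0.    0.82  0.07]
4143 [458.5  57.7  20.8] ((461.60308837890625, 91.40530395507812), (181.41299438476562, 18.534217834472656), 84.61306762695312)
3497 [466.3 144.   12.9] ((466.1408996582031, 139.8354034423828), (85.07454681396484, 16.259418487548828), 85.16229248046875)
```

play_rows(deltas=[0,0,0,-0.001,0,-0.03,1,0,0,0,-0.001,0,-0.06,1,0,0,0,-0.001,0,-0.09,1,0,0,0,-0.001,0,-0.108,1,0,0,0,-0.001,0,-0.108,1,0,0,0,-0.001,0,-0.108,0,0,0,0,-0.001,0,-0.108,0,0,0,0,-0.001,0,-0.108,0])

```text
t: 2.9
tool_pos: [458.2, 49.4, 77.5]
tcp_rot: [0.738, 0.675, 0.001, 0.001]
ft_force: [-0.2, -0.8, 0.8]
finger_gap: 0.515
```

play_rows(deltas=[0,0,0,0,0,0,0,0,0,0,0,0,0,0,0,0,0,0,0,0,0,0,0,0,0,0,0,0,0,0,0,0,0,0,0,0,0,0,0,0,0,0])

```text
t: 3.5
tool_pos: [458.0, 49.5, 77.2]
tcp_rot: [0.738, 0.675, 0.0, 0.0]
ft_force: [-2.0, 1.0, 16.0]
finger_gap: 0.195
```

```bash
python3 look.py 3 scene
```

```text
t 3.5 pos [458.   49.5  77.2] gap 0.195 F [-2.  1. 16.] M [-0.04  0.38  0.05]
jaw yaw -5.111740354995791 toolz [ 0.001 -0.    -1.   ] q [-0.02  0.65  1.96 -0.    0.53  0.07]
```

View pics/scene3.png

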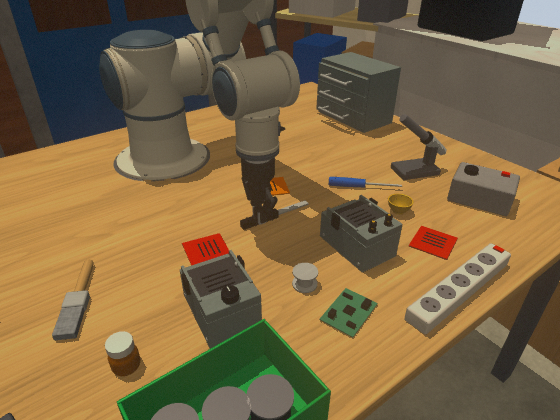

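Gripped: the opening is about 17 mm on the 18 mm handle. I'll lift it, and fit the sill more accurately before turning.

play_rows(deltas=[0,0,0,0,0,0.02,0,0,0,0,0,0,0.05,0,0,0,0,0,0,0.08,0,0,0,0,0,0,0.11,0,0,0,0,0,0,0.11,0])

```text
t: 4.05
tool_pos: [459.0, 49.5, 189.6]
tcp_rot: [0.738, 0.675, 0.002, 0.002]
ft_force: [0.5, 0.3, -1.4]
finger_gap: 0.194
```

```bash
python3 look.py 4 top wrist; python3 - <<'E'
from h import *
for f in ('top0','top4'):
    p=dict(np.load(f+'.npz')); C=cloud(p)
    th=np.radians(-4.1); u=np.array([np.cos(th),np.sin(th)]); n=np.array([-u[1],u[0]]); o=np.array([594,180.5])
    s=C[95:205,180:265].reshape(-1,3); d=s[:,:2]-o; X=d@u; Y=d@n; Z=s[:,2]
    L=(Z>62)&(Z<76)&(X<22)&(X>-8)
    print(f,'ledge z',np.median(Z[L]),'Y edges',np.percentile(Y[L],[0.5,2,98,99.5]),'X',np.percentile(X[L],[0,2,5]))
    B=(Z>60)&(abs(Y)<52); print('X range',X[B].min(),X[B].max())
    # yaw: right/left side edges slope
    for x0,x1 in((0,25),(25,60),(95,150)):
        m=(Z>62)&(X>x0)&(X<x1)&(abs(Y)<60); print(x0,np.percentile(Y[m],[1,99]))
    cv=(Z>77)&(Z<86)&(X>25)&(X<115)&(abs(Y)<40); print('cover z',np.median(Z[cv]))
    # rear and front edge slope
    for y0,y1 in((-45,-20),(-20,20),(20,45)):
        m=(Z>62)&(Y>y0)&(Y<y1); print(y0,X[m].min(),X[m].max())
E
python3 bar.py top4 200 330 200 280 60 120; python3 bar.py wrist4 200 360 0 420 100 130
```

```text
t 4.05 pos [459.   49.5 189.6] gap 0.194 F [ 0.5  0.3 -1.4] M [-0.05  0.04 -0.02]
jaw yaw -5.114194586477454 toolz [ 0.005 -0.    -1.   ] q [-0.02  0.43  1.87 -0.    0.83  0.07]
top0 ledge z 69.14622517151895 Y edges [-48.51853447 -47.60465721  47.95532189  49.59953684] X [-0.57341688 -0.24265573  0.2205942 ]
X range -0.5734168775142126 150.1304629292341
0 [-49.08028546  49.03043193]
25 [-54.99425226  55.34320481]
95 [-49.27981901  49.7990275 ]
cover z 81.31242831394411
-45 -0.5734168775142126 149.3070301272635
-20 -0.5304696246535248 150.1087933675164
20 -0.5622540689454542 150.1304629292341
top4 ledge z 68.93046223774775 Y edges [-48.30378011 -47.42095     47.72453624  49.63461088] X [-0.67687263 -0.22076743  0.14142889]
X range -0.676872632649834 150.24132040093795
0 [-49.07172209  48.795748  ]
25 [-55.11146191  55.23673126]
95 [-49.2662268   49.83624353]
cover z 81.3658168377533
-45 -0.5990180955637939 148.79766002506457
-20 -0.676872632649834 150.24132040093795
20 -0.466044522522349 149.5272204147952
1 [481.7 181.7 117.3] ((481.6785888671875, 181.71273803710938), (0.0, 0.0), 0.0)
7664 [466.7 125.5 125.3] ((466.266357421875, 81.4036636352539), (137.740966796875, 42.97578430175781), 76.4318618774414)
```

View pics/wrist4.png

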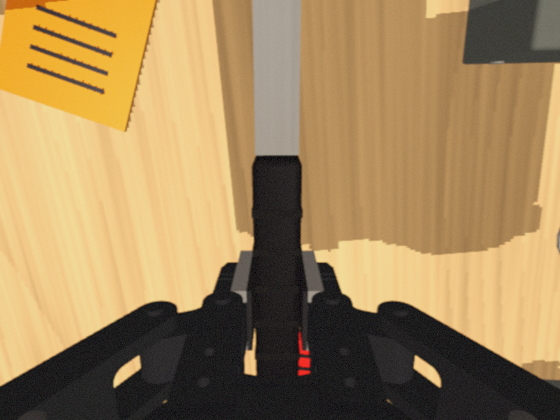

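View pics/top4.png

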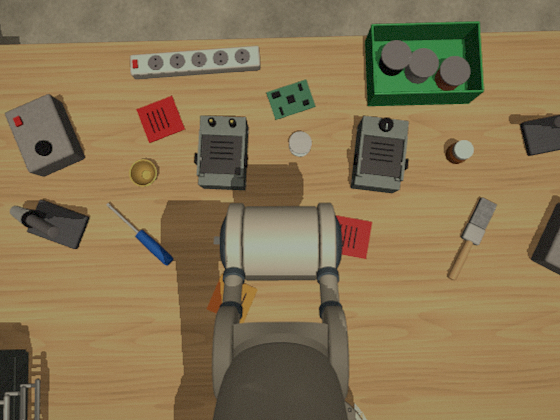

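```bash
cat > pitch.py <<'E'
import sys
from h import *
from scipy.spatial.transform import Rotation as R
p=dict(np.load(sys.argv[1]+'.npz')); 
E=p['tool_from_camera']; C=cloud(p,E)  # tool coords
b=C[0:150,255:300].reshape(-1,3)
b=b[(b[:,2]<75)&(b[:,2]>52)]
# tool x is along bar
for lo in range(30,140,10):
    for sgn in (1,-1):
        m=(sgn*b[:,0]>lo)&(sgn*b[:,0]<lo+10)
        if m.sum()>20: print(sgn*lo,m.sum(),'y',np.round(np.percentile(b[m,1],[2,50,98]),1),'z',np.round(np.median(b[m,2]),2))
print('x',b[:,0].min(),b[:,0].max())
E
python3 pitch.py wrist4
```

```text
50 921 y [-7.2  0.7  8.2] z 64.29
60 1265 y [-7.   0.4  8.1] z 64.34
70 1360 y [-6.8  0.7  8.1] z 64.36
80 1417 y [-6.7  0.7  8.2] z 64.42
90 1474 y [-6.5  0.8  8. ] z 64.4
100 230 y [-6.3  0.8  8. ] z 64.35
x 52.375604273615174 101.65265439972059
```

play_rows(deltas=[0,0,-8,-0.002,0.012,0,0,0,0,-16,-0.004,0.025,0,0,0,0,-24,-0.006,0.038,0,0,0,0,-32,-0.008,0.051,0,0,0,0,-40,-0.011,0.064,0,0,0,0,-48,-0.013,0.076,0,0,0,0,-56,-0.015,0.089,0,0,0,0,-64,-0.017,0.101,0,0])

```text
t: 4.95
tool_pos: [440.0, 150.9, 185.2]
tcp_rot: [0.984, 0.178, -0.001, 0.0]
ft_force: [-0.3, 0.3, -1.2]
finger_gap: 0.19
```

play_rows(deltas=[0,0,-8,-0.002,0.012,0,0,0,0,-16,-0.004,0.025,0,0,0,0,-25,-0.007,0.041,-0.02,0,0,0,-25,-0.007,0.041,-0.03,0,0,0,-25,-0.007,0.041,-0.045,0,0,0,-25,-0.007,0.041,-0.045,0,0,0,-25,-0.007,0.041,-0.045,0])

```text
t: 5.65
tool_pos: [433.4, 191.0, 141.0]
tcp_rot: [0.999, -0.035, -0.001, 0.0]
ft_force: [-1.1, -0.6, -0.4]
finger_gap: 0.196
```

```bash
python3 look.py 5 wrist scene; python3 pitch.py wrist5; python3 look.py 5b
```

```text
t 5.65 pos [433.4 191.  141. ] gap 0.196 F [-1.1 -0.6 -0.4] M [-0.03 -0.    0.  ]
jaw yaw -94.00675994613458 toolz [-0.002 -0.001 -1.   ] q [ 0.29  0.54  1.88 -0.    0.72  1.93]
50 923 y [-8.3 -0.8  7.1] z 64.34
60 1270 y [-8.2 -0.8  6.9] z 64.35
70 1346 y [-8.  -0.4  7.2] z 64.34
80 1421 y [-7.8 -0.4  7. ] z 64.35
90 1475 y [-7.7 -0.4  6.8] z 64.31
100 247 y [-7.6 -0.4  6.6] z 64.36
x 52.48976107062626 101.91739272486033
t 5.75 pos [433.9 191.2 141.7] gap 0.191 F [-0.1 -0.4 -0.9] M [0.01 0.04 0.04]
jaw yaw -94.062803157988 toolz [ 0. -0. -1.] q [ 0.29  0.53  1.88 -0.    0.72  1.93]
```

View pics/wrist5.png

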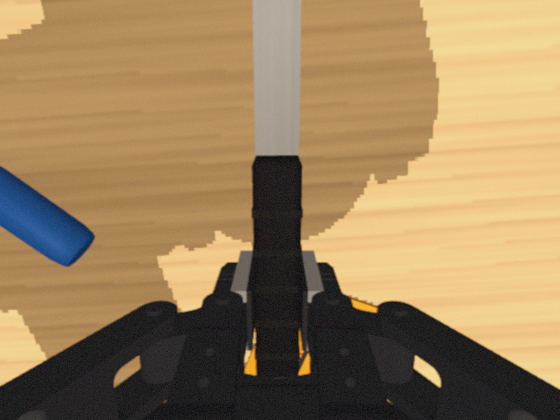

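View pics/scene5.png

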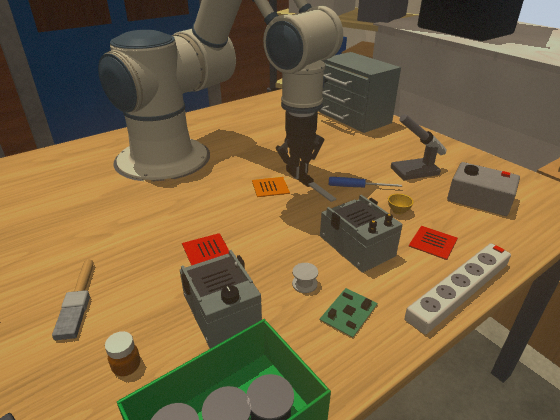

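Level and aligned, with the tip about 20 mm short of the ledge. I'll move it over the ledge and check before going in at the mouth.

play_rows(deltas=[0,0,0,0.012,-0.001,0,0,0,0,0,0.024,-0.002,0,0,0,0,0,0.036,-0.0026,0,0,0,0,0,0.036,-0.0026,0,0,0,0,0,0.036,-0.0026,0,0])

```text
t: 6.25
tool_pos: [470.0, 188.8, 141.4]
tcp_rot: [0.999, -0.036, -0.0, -0.0]
ft_force: [0.5, -0.2, -1.8]
finger_gap: 0.193
```

```bash
python3 look.py 6 top wrist scene; python3 - <<'E'
import cv2
i=cv2.imread('pics/top6.png');cv2.imwrite('pics/top6c.png',cv2.resize(i[100:260,160:300],None,fx=4,fy=3.7))
i=cv2.imread('pics/scene6.png');cv2.imwrite('pics/scene6c.png',cv2.resize(i[150:280,270:420],None,fx=4.5,fy=4.5))
E
```

```text
t 6.25 pos [470.  188.8 141.4] gap 0.193 F [ 0.5 -0.2 -1.8] M [-0.04 -0.02 -0.03]
jaw yaw -94.14085963591504 toolz [-0.  0. -1.] q [0.26 0.56 1.8  0.   0.77 1.91]
```

View pics/scene6c.png

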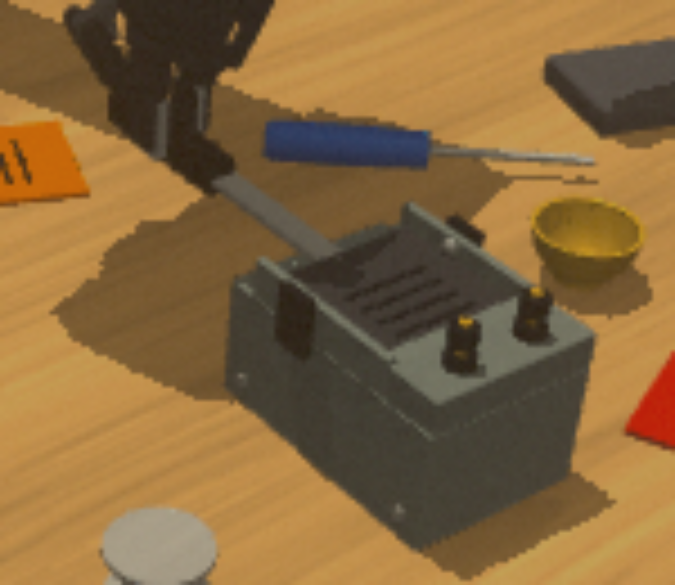

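View pics/top6c.png

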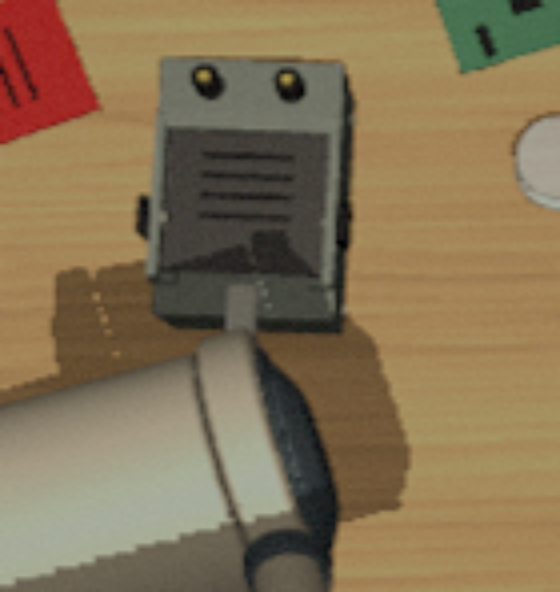

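View pics/wrist6.png

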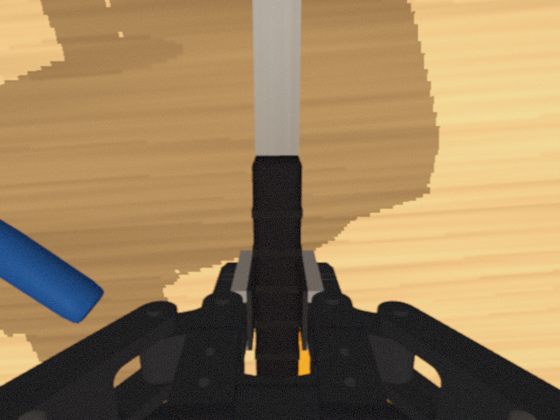

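Blade over the ledge, about 2 mm off centre (well within the 71 mm mouth). I'll check its height against the ledge in the same depth picture.

```bash
python3 - <<'E'
from h import *
p=dict(np.load('top6.npz')); C=cloud(p)
th=np.radians(-4.1); u=np.array([np.cos(th),np.sin(th)]); n=np.array([-u[1],u[0]]); o=np.array([593.7,180.5])
s=C[95:205,180:265].reshape(-1,3); d=s[:,:2]-o; X=d@u; Y=d@n; Z=s[:,2]
for y in range(-30,34,4):
    m=(X>3)&(X<14)&(Y>=y)&(Y<y+4); print(y,m.sum(),np.round(np.median(Z[m]),1))
m=(abs(Y)<12)&(Z>72.5)&(Z<80)&(X<23); print('tip X max',np.sort(X[m])[-6:], 'Y',np.percentile(Y[m],[3,97]))
p=dict(np.load('scene6.npz')); C=cloud(p);s=C[150:280,270:420].reshape(-1,3); d=s[:,:2]-o; X=d@u; Y=d@n; Z=s[:,2]
for y in range(-30,34,4):
    m=(X>3)&(X<14)&(Y>=y)&(Y<y+4)&(Z>60); print('sc',y,m.sum(),np.round(np.median(Z[m]),1))
E
```

```text
-30 10 69.4
-26 9 69.4
-22 6 68.2
-18 10 69.2
-14 10 70.3
-10 10 71.7
-6 10 75.0
-2 9 74.3
2 10 74.5
6 7 73.9
10 9 69.3
14 10 68.3
18 9 70.6
22 8 69.6
26 8 69.0
30 10 67.3
tip X max [16.84527425 17.11393059 17.21314052 17.28718063 17.47249857 17.57335961] Y [-7.56319542  8.04373433]
sc -30 0 nan
sc -26 1 72.4
sc -22 3 72.2
sc -18 2 69.8
sc -14 4 70.6
sc -10 10 73.9
sc -6 5 76.9
sc -2 5 76.8
sc 2 5 77.7
sc 6 1 76.5
sc 10 1 71.7
sc 14 3 71.5
sc 18 1 71.8
sc 22 3 69.7
sc 26 3 70.8
sc 30 2 71.8
  return _methods._mean(a, axis=axis, dtype=dtype,
  ret = ret.dtype.type(ret / rcount)
```

Blade top is about 5.5 mm above the ledge, so it clears the ledge by about 1.5 mm, and the tip is at x = 16. Going in 34 mm.

play_rows(deltas=[0,0,0,0.006,-0.0004,0,0,0,0,0,0.012,-0.0008,0,0,0,0,0,0.018,-0.0013,0,0,0,0,0,0.024,-0.0017,0,0,0,0,0,0.03,-0.0021,0,0,0,0,0,0.034,-0.0024,0,0,0,0,0,0.034,-0.0024,0,0])

```text
t: 7.1
tool_pos: [504.3, 186.4, 141.4]
tcp_rot: [0.999, -0.036, 0.0, -0.0]
ft_force: [-0.0, 1.1, -0.5]
finger_gap: 0.19
```

```bash
python3 look.py 7 scene top; python3 - <<'E'
import cv2
i=cv2.imread('pics/scene7.png');cv2.imwrite('pics/scene7c.png',cv2.resize(i[150:280,270:420],None,fx=4.5,fy=4.5))
E
python3 - <<'E'
import numpy as np
from scipy.spatial.transform import Rotation as R
th=np.radians(-4.1); u=np.array([np.cos(th),np.sin(th),0]); n=np.array([-u[1],u[0],0])
F=np.array([593.7,180.5,70.])
# TCP commanded: 
P0=np.array([F[0],F[1],0])-90*u; P0[2]=140
for a in (3,6,9,12,15,18,21,22,23):
    Rt=R.from_rotvec(-n*np.radians(a)).as_matrix()
    P=F+Rt@(P0-F+[0,0,-1.5*0])
    print(a,np.round(-n*a,2),np.round((P-P0)/1000,4),'with drop1.2',np.round((P-P0)[2]-1.2,1))
E
```

```text
t 7.1 pos [504.3 186.4 141.4] gap 0.19 F [-0.   1.1 -0.5] M [ 0.    0.05 -0.02]
jaw yaw -94.13285047532862 toolz [ 0.  0. -1.] q [ 0.24  0.59  1.73 -0.    0.82  1.89]
3 [-0.21 -2.99 -0.  ] [-0.0035  0.0003 -0.0048] with drop1.2 -6.0
6 [-0.43 -5.98 -0.  ] [-0.0068  0.0005 -0.0098] with drop1.2 -11.0
9 [-0.64 -8.98 -0.  ] [-0.0098  0.0007 -0.0149] with drop1.2 -16.1
12 [ -0.86 -11.97  -0.  ] [-0.0126  0.0009 -0.0202] with drop1.2 -21.4
15 [ -1.07 -14.96  -0.  ] [-0.015   0.0011 -0.0257] with drop1.2 -26.9
18 [ -1.29 -17.95  -0.  ] [-0.0172  0.0012 -0.0312] with drop1.2 -32.4
21 [ -1.5  -20.95  -0.  ] [-0.0191  0.0014 -0.0369] with drop1.2 -38.1
22 [ -1.57 -21.94  -0.  ] [-0.0196  0.0014 -0.0388] with drop1.2 -40.0
23 [ -1.64 -22.94  -0.  ] [-0.0201  0.0014 -0.0407] with drop1.2 -41.9
```

View pics/scene7c.png

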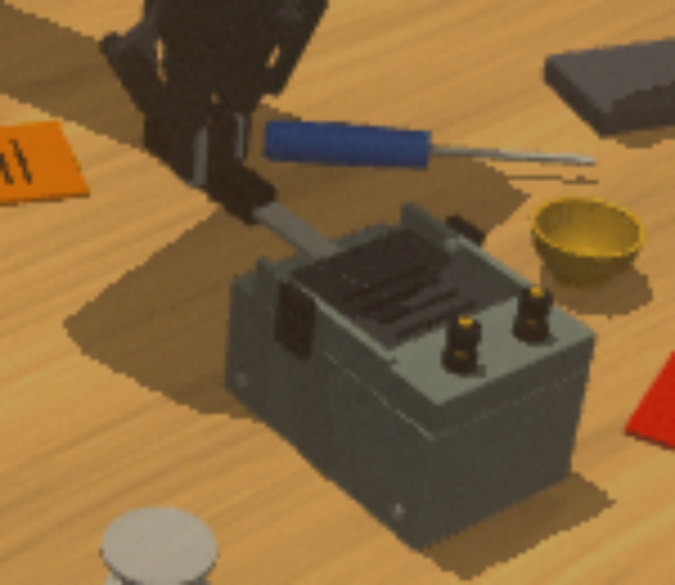

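Blade is in under the cover and nothing is pressing. I'll tilt about the ledge edge in stages and watch the force.

play_rows(deltas=[-0.11,-1.5,0,-0.0018,0.0001,-0.0034,0,-0.21,-3,0,-0.0035,0.0003,-0.006,0,-0.32,-4.5,0,-0.0052,0.0004,-0.0084,0,-0.43,-6,0,-0.0068,0.0005,-0.011,0,-0.54,-7.5,0,-0.0083,0.0006,-0.0135,0,-0.64,-9,0,-0.0098,0.0007,-0.016,0,-0.64,-9,0,-0.0098,0.0007,-0.016,0])

```text
t: 7.9
tool_pos: [492.8, 187.2, 125.1]
tcp_rot: [0.996, -0.036, 0.078, 0.003]
ft_force: [-1.8, -0.2, -1.9]
finger_gap: 0.193
```

```bash
python3 look.py 8
```

```text
t 7.9 pos [492.8 187.2 125.1] gap 0.193 F [-1.8 -0.2 -1.9] M [ 0.02  0.69 -0.04]
jaw yaw -94.09781063236528 toolz [ 0.155 -0.011 -0.988] q [ 0.28  0.58  1.86 -0.1   0.56  2.  ]
```

play_rows(deltas=[-0.14,-2,0,-0.0019,0.0001,-0.0035,0,-0.29,-4,0,-0.0036,0.0003,-0.0071,0,-0.43,-6,0,-0.0052,0.0004,-0.0108,0,-0.57,-8,0,-0.0067,0.0005,-0.0145,0,-0.71,-10,0,-0.0081,0.0006,-0.0182,0,-0.86,-12,0,-0.0093,0.0007,-0.022,0,-0.93,-13,0,-0.0098,0.0007,-0.0239,0,-0.93,-13,0,-0.0098,0.0007,-0.0239,0])

```text
t: 8.7
tool_pos: [483.8, 187.7, 101.3]
tcp_rot: [0.981, -0.035, 0.191, 0.007]
ft_force: [-0.0, 0.4, -1.4]
finger_gap: 0.191
```

```bash
python3 look.py 9 scene top wrist; python3 - <<'E'
import cv2
i=cv2.imread('pics/scene9.png');cv2.imwrite('pics/scene9c.png',cv2.resize(i[150:280,270:420],None,fx=4.5,fy=4.5))
E
```

```text
t 8.7 pos [483.8 187.7 101.3] gap 0.191 F [-0.   0.4 -1.4] M [-0.02  0.37  0.01]
jaw yaw -94.1039726031507 toolz [ 0.374 -0.028 -0.927] q [ 0.33  0.63  2.02 -0.84  0.2   2.77]
```

View pics/scene9c.png

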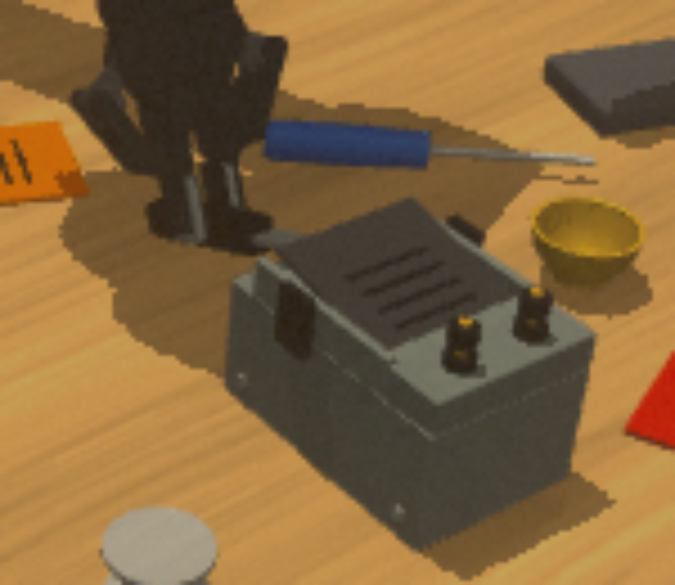

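View pics/wrist9.png

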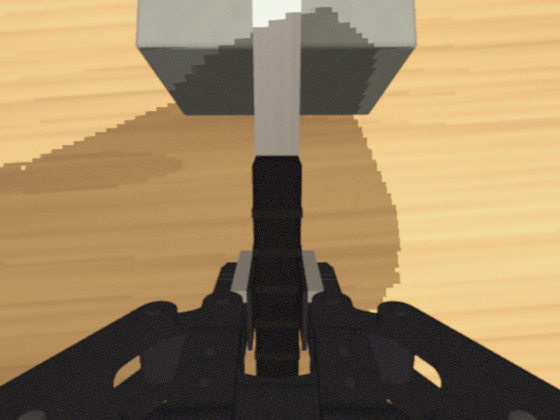

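The cover's front edge is up above the walls. I'll measure its height to see whether it popped.

```bash
cat > cov.py <<'E'
import sys
from h import *
th=np.radians(-4.1); u=np.array([np.cos(th),np.sin(th)]); n=np.array([-u[1],u[0]]); o=np.array([593.7,180.5])
for f in sys.argv[1:]:
    p=dict(np.load(f+'.npz')); C=cloud(p); s=C[100:270,180:420].reshape(-1,3) if f[0]=='s' else C[95:205,180:265].reshape(-1,3)
    d=s[:,:2]-o; X=d@u; Y=d@n; Z=s[:,2]
    for x in range(10,120,10):
        m=(X>x)&(X<=x+10)&(abs(Y)<36)&(Z>50)&(Z<130)
        if m.sum()>5: print(f,x,m.sum(),'z',np.round(np.percentile(Z[m],[10,50,90]),1), 'L/R',np.round(np.median(Z[m&(Y>15)]),1),np.round(np.median(Z[m&(Y<-15)]),1))
E
python3 cov.py scene0 scene9 top9
```

```text
scene0 20 58 z [81.5 82.6 83.7] L/R 82.6 82.8
scene0 30 78 z [81.3 82.9 84.2] L/R 83.0 82.8
scene0 40 81 z [82.  82.8 83.9] L/R 83.1 82.7
scene0 50 83 z [81.6 83.1 84.6] L/R 82.6 83.2
scene0 60 86 z [82.  83.2 84.5] L/R 83.4 83.4
scene0 70 83 z [82.  82.9 84.1] L/R 82.8 83.0
scene0 80 87 z [82. 83. 84.] L/R 83.0 83.1
scene0 90 74 z [82.2 83.1 84.5] L/R 83.1 82.9
scene0 100 35 z [89.3 90.4 91.8] L/R 90.4 90.6
scene0 110 51 z [89.8 91.  92. ] L/R 90.8 91.1
scene9 20 70 z [ 98.9 100.4 101.8] L/R 100.7 100.1
scene9 30 97 z [ 97.4  99.  100.3] L/R 99.2 98.8
scene9 40 103 z [95.3 96.8 98.3] L/R 96.6 96.9
scene9 50 104 z [92.9 94.8 96.4] L/R 95.1 94.2
scene9 60 108 z [91.1 92.8 94.3] L/R 92.8 92.9
scene9 70 97 z [89.2 90.5 91.7] L/R 90.7 90.4
scene9 80 110 z [86.9 88.5 90.6] L/R 88.5 88.2
scene9 90 105 z [84.7 86.8 88.4] L/R 86.4 86.9
scene9 100 39 z [87.1 90.6 91.5] L/R 90.9 89.9
scene9 110 57 z [89.6 91.2 92.3] L/R 91.2 91.1
top9 10 158 z [67.  69.8 79.2] L/R 68.8 69.2
top9 20 215 z [ 68.   80.9 100.7] L/R 70.8 73.1
top9 30 151 z [ 95.3  97.8 100.1] L/R 97.9 97.8
top9 40 148 z [93.5 96.2 98.4] L/R 96.4 96.0
top9 50 146 z [91.6 94.  96.3] L/R 94.3 93.8
top9 60 147 z [89.1 91.4 94.3] L/R 91.1 92.1
top9 70 145 z [87.1 89.2 92.2] L/R 88.9 90.3
top9 80 145 z [84.7 87.5 89.8] L/R 87.5 87.2
top9 90 140 z [83.2 85.7 88.1] L/R 85.1 85.8
top9 100 166 z [80.7 83.8 89. ] L/R 83.6 83.2
top9 110 155 z [86.5 89.  91.6] L/R 88.8 89.0
```

It's up 18 mm at the edge and about 12 mm at the balls, so it popped. I'll ease the tilt back to 9° and check that the cover stays up.

play_rows(deltas=[0.14,2,0,0.0009,-0.0001,0.0038,0,0.29,4,0,0.0023,-0.0002,0.0075,0,0.43,6,0,0.0037,-0.0003,0.0112,0,0.57,8,0,0.0053,-0.0004,0.0149,0,0.71,10,0,0.0068,-0.0005,0.0185,0,0.86,12,0,0.0088,-0.0006,0.0221,0,0.93,13,0,0.0098,-0.0007,0.0244,0,0.93,13,0,0.0098,-0.0007,0.0244,0])

```text
t: 9.65
tool_pos: [494.9, 187.6, 126.6]
tcp_rot: [0.996, -0.036, 0.079, 0.002]
ft_force: [0.1, -0.3, -1.2]
finger_gap: 0.193
```

```bash
python3 look.py 10 scene; python3 cov.py scene10
```

```text
t 9.65 pos [494.9 187.6 126.6] gap 0.193 F [ 0.1 -0.3 -1.2] M [0.07 0.12 0.  ]
jaw yaw -94.11967191955914 toolz [ 0.157 -0.009 -0.988] q [ 0.28  0.58  1.85 -0.1   0.56  2.  ]
scene10 20 60 z [ 97.5  99.3 100.6] L/R 99.0 99.8
scene10 30 103 z [96.2 98.  99.7] L/R 97.7 98.3
scene10 40 91 z [94.7 95.9 97.6] L/R 95.7 96.3
scene10 50 105 z [92.7 94.3 95.9] L/R 94.0 94.6
scene10 60 100 z [91.  92.5 93.7] L/R 92.4 92.7
scene10 70 101 z [89.  90.3 91.8] L/R 89.8 90.5
scene10 80 104 z [87.  88.5 90.2] L/R 87.9 88.9
scene10 90 108 z [84.9 86.6 88.5] L/R 86.1 86.9
scene10 100 38 z [87.1 90.6 91.9] L/R 90.3 90.7
scene10 110 56 z [89.6 90.8 92. ] L/R 90.6 90.9
```

Cover held by the balls at 17 mm. Now pull the bar straight out.

play_rows(deltas=[0,0,0,-0.01,0.0007,0,0,0,0,0,-0.025,0.0018,0,0,0,0,0,-0.04,0.0029,0,0,0,0,0,-0.055,0.004,0,0,0,0,0,-0.07,0.005,0,0,0.3,4.5,0,-0.085,0.006,0.01,0,0.64,9,0,-0.095,0.007,0.02,0,0.64,9,0,-0.095,0.007,0.02,0])

```text
t: 10.5
tool_pos: [398.4, 194.5, 146.6]
tcp_rot: [0.999, -0.036, -0.0, -0.0]
ft_force: [0.0, -0.1, -1.1]
finger_gap: 0.195
```

```bash
python3 look.py 11 scene wrist; python3 cov.py scene11; python3 pitch.py wrist11
```

```text
t 10.5 pos [398.4 194.5 146.6] gap 0.195 F [ 0.  -0.1 -1.1] M [-0.04 -0.06  0.05]
jaw yaw -94.11312935531942 toolz [-0.     0.001 -1.   ] q [0.32 0.5  1.95 0.   0.69 1.96]
scene11 20 61 z [ 97.7  99.4 100.8] L/R 99.0 99.9
scene11 30 93 z [96.5 98.1 99.8] L/R 97.6 98.3
scene11 40 107 z [94.4 96.2 98. ] L/R 96.1 96.4
scene11 50 97 z [92.7 94.2 95.4] L/R 94.0 94.6
scene11 60 103 z [90.6 92.1 93.9] L/R 91.9 92.2
scene11 70 103 z [89.2 90.6 92.1] L/R 89.9 90.6
scene11 80 100 z [87.2 88.7 90.3] L/R 88.3 89.2
scene11 90 108 z [84.8 86.8 88.7] L/R 86.0 87.0
scene11 100 36 z [88.1 90.7 91.7] L/R 90.6 90.4
scene11 110 58 z [90.  90.8 92.2] L/R 90.9 90.9
50 922 y [-8.3 -0.5  7.1] z 64.3
60 1271 y [-8.2 -0.8  7. ] z 64.35
70 1347 y [-8.  -0.4  7.1] z 64.33
80 1417 y [-7.8 -0.4  7. ] z 64.28
90 1479 y [-7.7 -0.4  6.8] z 64.3
100 238 y [-7.5 -0.2  6.8] z 64.46
x 52.51894056362637 101.81153002888921
```

View pics/scene11.png

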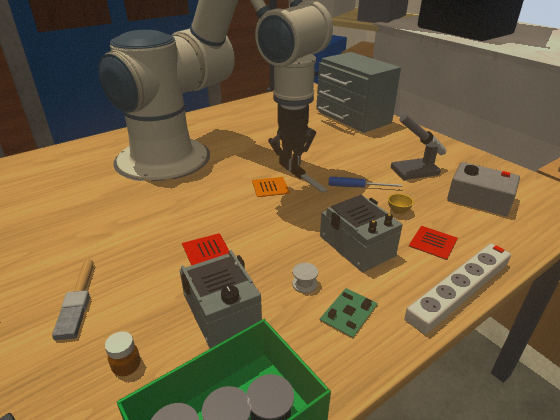

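play_rows(deltas=[0,0,8,0.005,-0.013,0.01,0,0,0,16,0.011,-0.026,0.02,0,0,0,24,0.016,-0.039,0.02,0,0,0,32,0.022,-0.052,0.02,0,0,0,40,0.027,-0.065,0.02,0,0,0,48,0.032,-0.078,0.02,0,0,0,56,0.038,-0.091,0.02,0,0,0,64,0.043,-0.104,0.02,0])

```text
t: 11.4
tool_pos: [442.0, 89.5, 165.2]
tcp_rot: [0.865, 0.502, 0.0, 0.001]
ft_force: [0.4, 0.6, -1.1]
finger_gap: 0.194
```

play_rows(deltas=[0,0,8,0.005,-0.013,0,0,0,0,16,0.011,-0.026,-0.01,0,0,0,25,0.017,-0.04,-0.02,0,0,0,25,0.017,-0.04,-0.04,0,0,0,25,0.017,-0.04,-0.06,0,0,0,25,0.017,-0.04,-0.07,0,0,0,25,0.017,-0.04,-0.07,0])

```text
t: 12.1
tool_pos: [458.1, 50.3, 94.7]
tcp_rot: [0.738, 0.675, -0.001, -0.0]
ft_force: [0.3, 0.2, -0.0]
finger_gap: 0.19
```

```bash
python3 look.py 12 wrist; python3 pitch.py wrist12; python3 bar.py wrist12 255 300 0 150 10 50
```

```text
t 12.1 pos [458.1  50.3  94.7] gap 0.19 F [ 0.3  0.2 -0. ] M [-0.03 -0.03 -0.02]
jaw yaw -5.1160571088822255 toolz [-0.002 -0.    -1.   ] q [-0.02  0.62  1.94 -0.    0.58  0.07]
50 922 y [-7.2  0.7  8.2] z 64.36
60 1268 y [-7.   0.5  8.1] z 64.27
70 1347 y [-6.8  0.7  8.1] z 64.34
80 1413 y [-6.7  0.7  8.2] z 64.37
90 1469 y [-6.5  0.8  8. ] z 64.35
100 233 y [-6.3  0.8  7.8] z 64.46
x 52.38092249153215 101.66366649738896
6652 [465.7 128.3  30.3] ((465.576416015625, 126.89933776855469), (49.25527572631836, 15.715958595275879), 84.46925354003906)
```

play_rows(deltas=[0,0,0,0,0,-0.008,0,0,0,0,0,0,-0.014,0,0,0,0,0,0,-0.0175,0,0,0,0,0,0,-0.0175,0])

```text
t: 12.55
tool_pos: [458.8, 50.2, 78.1]
tcp_rot: [0.738, 0.675, -0.0, -0.0]
ft_force: [1.1, 0.2, -0.8]
finger_gap: 0.192
```

play_rows(deltas=[0,0,0,0,0,0,0.3,0,0,0,0,0,0,0.5,0,0,0,0,0,0,1,0,0,0,0,0,0,1,0,0,0,0,0,0,1,0,0,0,0,0,0,1])

```text
t: 13.15
tool_pos: [459.0, 50.2, 78.5]
tcp_rot: [0.738, 0.675, 0.0, 0.0]
ft_force: [0.5, -0.7, 0.8]
finger_gap: 1.002
```

play_rows(deltas=[0,0,0,0,0,0.02,1,0,0,0,0,0,0.05,1,0,0,0,0,0,0.1,1,0,0,0,0,0,0.15,1,0,0,0,-0.01,-0.04,0.18,1,0,0,0,-0.02,-0.09,0.2,1,0,0,0,-0.03,-0.14,0.2,1,0,0,0,-0.04,-0.18,0.2,1])

```text
t: 13.95
tool_pos: [418.6, -131.6, 279.5]
tcp_rot: [0.738, 0.675, 0.0, 0.001]
ft_force: [0.7, -0.4, -0.6]
finger_gap: 0.998
```

play_rows(deltas=[0,0,0,-0.02,-0.05,0,1,0,0,0,-0.03,-0.1,0,1,0,0,0,-0.04,-0.15,0,1,0,0,0,-0.05,-0.2,0,1,0,0,0,-0.05,-0.2,0,1])

```text
t: 14.45
tool_pos: [367.9, -334.5, 278.5]
tcp_rot: [0.739, 0.673, -0.0, 0.001]
ft_force: [0.7, 0.3, 0.3]
finger_gap: 0.995
```

```bash
python3 look.py 13 scene top; python3 cov.py scene13; python3 bar.py top13 215 310 228 260 14 30;  python3 bar.py top13 215 263 228 260 7 14; python3 - <<'E'
from h import *
a=dict(np.load('scene0.npz'))['z_map'];b=dict(np.load('scene13.npz'))
C=cloud(b);s=C[255:300,190:240].reshape(-1,3);
A=cloud(dict(np.load('scene0.npz')))
m=np.zeros((420,560),bool);m[262:285,200:232]=1
print('cover2 z before/after',np.median(A[m][:,2]),np.median(C[m][:,2]), np.abs(A[m][:,2]-C[m][:,2]).max())
E
```

```text
t 14.45 pos [ 367.9 -334.5  278.5] gap 0.995 F [0.7 0.3 0.3] M [ 0.01 -0.02  0.01]
jaw yaw -5.333746503276457 toolz [ 0.001 -0.002 -1.   ] q [-0.86  0.35  1.69 -0.    1.11 -0.76]
scene13 20 61 z [ 97.7  99.5 100.3] L/R 98.8 99.5
scene13 30 98 z [96.3 97.8 99.4] L/R 97.7 98.3
scene13 40 97 z [94.7 96.1 97.5] L/R 95.8 96.3
scene13 50 105 z [92.5 94.4 95.8] L/R 93.9 94.7
scene13 60 98 z [91.1 92.3 93.9] L/R 92.3 92.3
scene13 70 99 z [89.3 90.4 92.1] L/R 89.9 90.5
scene13 80 106 z [86.8 88.4 90.1] L/R 88.0 88.6
scene13 90 106 z [85.2 86.9 88.5] L/R 86.6 87.1
scene13 100 38 z [88.7 90.9 92. ] L/R 91.4 90.7
scene13 110 54 z [89.7 90.7 91.8] L/R 90.6 91.0
356 [462.   52.6  18.4] ((464.9446105957031, 90.01736450195312), (175.97776794433594, 18.07538414001465), 85.15803527832031)
256 [470.1 145.6  10.7] ((469.94708251953125, 145.33798217773438), (89.84497833251953, 15.857213020324707), 84.93140411376953)
cover2 z before/after 82.58122904848659 82.67854820651286 540.8490946391015
```

View pics/scene13.png

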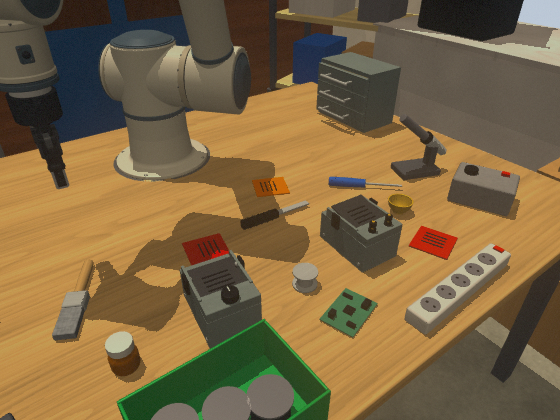

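View pics/top13.png

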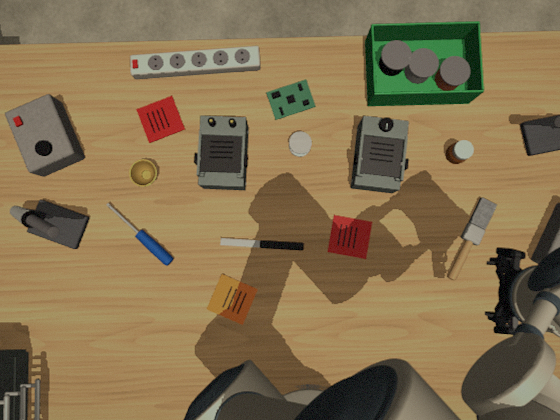

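Final pictures show the posts case's cover standing 17 mm up at its front edge. The bar lies flat at (262,243) in the top view. The dial case's cover is unchanged, and the gripper is clear. Handing in.

```bash
python3 -c "
from rig import workorder
print(workorder.sign_off())"
```

```text
the job is handed in; nothing more can be done
None
```

The cover on the two-post case is out of its catches and lying loose on its case. The job is handed in, after about 14.5 s of the 48 s allowed.

**What I did:** I gripped the pry bar by the handle and slid the blade along the ledge until its tip was about 50 mm in. I tilted the bar to 22°, handle down, until the cover popped. Then I eased the tilt back, pulled the bar out and laid it where it had been. The gripper opened and backed well away.

**Last checks before hand-in:**
- **Cover:** its front edge stands about 17 mm up. It stayed at that height from when I eased the bar off until the final picture.
- **Pry bar:** it lies flat on the bench, with the blade's top at 11 mm and the handle's at 18 mm. It is within a few millimetres of its first place.
- **Dial case:** its cover is still shut, at 82.6 mm before and 82.7 mm after. A few pixels in that patch differed by a lot; I took these for depth dropouts, because the middle value and the picture did not change.
- **Forces:** the most I read at the wrist was about 16 N, while gripping the bar. I read the force only at the end of each move, not continuously.

No check failed. The two cameras disagreed by 1–2 mm in height, which is within their stated calibration.

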